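# Set out the site model of a sculpture court

### The arm

A 6-joint arm with a two-finger parallel gripper is mounted at the origin on the work surface. World frame = base frame: x ahead of the robot, y to its left, z up, the work surface at z = 0. Lengths are in m, angles in degrees, forces in N, time in s.
With the tool pointing down it reaches from about 0.3 to 0.75 m from the base axis. Payload 8.5 kg.
Tool frame: the origin (TCP) lies at the very end of the fingers, on their centre line; the grasp point (between the pads) lies 19 mm behind it (env.pinch_z is the distance from the TCP to the grasp point, in m); z points along the fingers, y is the line along which they close (so a half turn about z gives the same grasp; the last joint's range is limited). The gripper opens to 85 mm and grips with 20 to 120 N. Pads are 22 mm wide; open, the fingers measure 114 mm over their backs; the gripper's body (76 mm by 85 mm) begins 54 mm behind the grasp point. The pads swing forward as they close: fully open they stand 13 mm farther back than shut.
Start: joints at [-76.851, 21.807, 74.336, -0, 83.858, -12.336], TCP at [0.237, -0.496, 0.231] pointing down, gripper open.
Joint ranges: [-178.18, 178.18], [-50.72, 133.34], [12.68, 142.11], [-81.47, 261.47], [9.98, 163.14], [-165.26, 165.26]. Speed limits (degrees/s): [136.94, 136.94, 180, 180, 180, 180].

### API

Orientations are given as a 3x3 rotation matrix whose columns are the frame's x, y, z axes.
In Python, from rig import env, viewer gives the robot as it stands.
- The arm moves only by the tool drive_tool, never from a script. Its argument "series" is a list of rows, each a list of 3 entries, a list of its own where there are three numbers: the shift along the tool's x, y, z in m, then the turn about the tool's z in degrees, then the finger opening in m, from 0 to 0.0854. A call has 1 to 20 rows; each row is the pose to reach, as a shift and turn from the pose commanded when the call began, along the tool's axes at that moment; what a row does not reach only later rows make up. A row lasts 1/10 s, in which the tool goes at most 50 mm and 8.59 degrees, less where a joint would pass 70% of its speed; a pose out of reach is approached as far as the arm can. A call with a gripper value outside its range is refused whole. The fingers move at their own pace and stop on an object; "newtons" is the grip in N (left out, the last holds). Time passes only in rows, so rows that repeat a pose let the fingers close. It gives the time, the measured TCP pose, the force, the opening and the grip force at its end, in the units of the state.
- env.observe(): the state, without advancing time (a new reading comes with each control period).
- viewer.get_image(name): name is "scene" or "top" or "wrist"; returns a dict with "img" (480x640x3 uint8, red, green, blue), "depth" (480x640 float32, m along the optical axis (not along the pixel's ray), 0 where there is no reading), "camera_matrix" (3x3 intrinsics, pixels), "rvec" (rotation vector, rad) and "tvec" (3), from world to camera coordinates, as OpenCV has them. Camera axes: x right, y down, z forward; pixel columns grow to the right and rows downward; lengths in m; the calibration is good to about 2 mm. The wrist camera is an equidistant fisheye: a pixel r from the principal point sees the ray r / f radians off the axis. A picture is of the moment at which its call begins.
- env.close_job(): hands the job in; it is judged then, once.
The state is a dict: "time_s": time; "q": joint angles; "qvel": joint speeds; "joint_efforts": joint torques, N m; "position": TCP position; "tool_rot": TCP orientation; "ft_force": force on the tool from outside, world axes, zero at the start; "wrist_torque": the same for the moment, N m; "grip_width": finger opening in m; "gripper_force": force on a finger pad.
Only numpy, scipy, OpenCV 4.12 (cv2) and the standard library are available. Lean on these libraries where they do the work, as an engineer would, in place of code of your own. Each camera call takes 0.05 s, during which the arm holds its last target. There are 200 camera calls.

### The job

Finish the site model on the pale board, whose red edge is its front: stand the dark plinth midway between the red-brown gate and the street lamp, squared up with the board, and the yellow figure upright on the middle of its top. Put the blue bench straight in front of the lamp, its length along the red edge, and the tree straight behind the gate, each 7 cm away centre to centre and upright on the board. Leave the white plaster bust, the brush mug and the tin where they are.

Things in the scene. Friction and masses are not known exactly. Their poses are not given: they have to be found in the camera images.
- plinth_mid (a point): Loose dark grey square plinth with a thin brass line round its foot: shaft 44 x 44 mm, foot 52 x 52 x 6 mm, 60 mm high overall, about 0.22 kg, flat top 44 x 44 mm. The point is its centre, 30 mm above its underside; z up, x and y square to its sides. Its four sides are alike.
- figure_mid (a point): Loose yellow resin figure, 80 mm high, upright: round foot 34 mm in diameter, 6 mm thick; upright body 25 mm in diameter from 28 to 50 mm above the underside, narrower above and below; open loop 30 mm wide on top. About 60 g. The point is on its axis, 40 mm above its underside; z up.
- bench_mid (a point): Loose blue-painted model bench: 24 mm (its x) by 64 mm (its y, the length) and 26 mm high; flat seat 10 mm thick on two end legs. About 50 g. The point is its centre, 13 mm above its underside; z up.
- tree_mid (a point): Loose green model tree, 90 mm high, upright: brown round foot 36 mm in diameter, 8 mm thick, thin trunk, clipped crown 30 mm in diameter from 30 to 66 mm above the underside, tapering above. About 50 g. The point is on its axis, 45 mm above its underside; z up.
- board: Fixed pale paved model board, 260 mm (its x) by 300 mm (its y) and 12 mm thick, flat on the table. Origin: centre of its underside, so its upper face is 12 mm above. Its x axis points from the red front edge to the back, y to the left as seen from the red edge. The point midway between gate and lamp is the board's centre.
- gate: Fixed red-brown model archway on the board, 62 mm wide (y), 28 mm deep (x), 70 mm high. Origin: centre of its underside on the board's upper face; axes as the board's. It stands 105 mm to the left or to the right of the board's centre, the lamp on the other side.
- lamp: Fixed model street lamp on the board: black round foot 30 mm in diameter, thin post, white globe 22 mm in diameter, black cap, 60 mm high. Origin: centre of its underside on the board's upper face; axes as the board's.
- study: Bystander: white plaster bust on a 36 mm square foot, 61 mm high, standing among the loose models. Origin: centre of its underside. Not to be moved.
- mug: Bystander: blue mug with brushes, 72 mm in diameter, 155 mm high with the brushes. Origin: centre of its underside. Not to be moved.
- tin: Bystander: round metal tin with a yellow lid, 66 mm in diameter, 38 mm high. Origin: centre of its underside. Not to be moved.
Mind the look-alikes: they are no part of the job. What is shaped like the part that bears tree_mid but pink or purple is not meant.

How it is judged:
By the outcome, as a careful person would: the job done as asked, in the order asked, and still so for the second after the job is handed in, with the robot touching nothing.
It also fails if it takes over 120 s, if anything falls off the work surface, if the arm or the gripper's body presses on something with over 40 N, if the wrist force passes 120 N, or if a joint passes its speed limit or range.

## Working session

There is one attempt and no reset: what is moved stays moved. The work goes in short steps, Python scripts to look and compute and a tool call to move; the robot and the scene stay as the last step left them, time stands still between calls to the robot, and variables do not carry over. Pictures are saved under pics/ and viewed, at most 16 in all, crops included, and the job is handed in when it is done.

Besides the shell and the picture viewer there is one more tool, called after "Request:" in YAML: its name, and indented under it one key for each argument. drive_tool: Moves the arm, as the interface text tells. Its arguments: {"type":"object","properties":{"series":{"type":"array"},"newtons":{"type":"number"}},"required":["series"]}

```bash
ls; mkdir -p pics; cat > h.py <<'E'
import numpy as np, cv2
from rig import env, viewer
def grab(n):
    d=viewer.get_image(n); d['R']=cv2.Rodrigues(np.array(d['rvec'],float))[0]; d['t']=np.array(d['tvec'],float).ravel(); d['K']=np.array(d['camera_matrix']); return d
def save(d,fn,crop=None,s=1):
    im=d['img'][:,:,::-1]
    if crop: im=im[crop[1]:crop[3],crop[0]:crop[2]]
    cv2.imwrite('pics/'+fn,cv2.resize(im,None,fx=s,fy=s,interpolation=cv2.INTER_CUBIC))
def cloud(d):
    "world xyz of every pixel (pinhole)"
    v,u=np.mgrid[:480,:640]; z=d['depth']; K=d['K']
    c=np.stack([(u-K[0,2])/K[0,0]*z,(v-K[1,2])/K[1,1]*z,z],-1)
    return (c-d['t'])@d['R']
def ray(d,u,v,z):
    "pixel onto plane height z"
    K=d['K']; r=d['R'].T@np.array([(u-K[0,2])/K[0,0],(v-K[1,2])/K[1,1],1]); C=-d['R'].T@d['t']
    return C+r*(z-C[2])/r[2]
E
python3 - <<'E'
from h import *
for n in ('scene','top'):
    d=grab(n); save(d,n+'0.png'); print(n,d['K'].round(1).tolist(),(-d['R'].T@d['t']).round(3), d['R'].round(2).tolist(),(d['depth']>0).mean())
o=env.observe(); print(o)
E
```

```text
pics
scene [[501.5, 0.0, 326.9], [0.0, 501.5, 235.5], [0.0, 0.0, 1.0]] [ 1.321 -0.222  0.825] [[0.33, 0.94, 0.0], [0.66, -0.23, -0.71], [-0.67, 0.24, -0.7]] 0.996103515625
top [[599.5, 0.0, 319.6], [0.0, 599.5, 245.9], [0.0, 0.0, 1.0]] [0.379 0.021 1.391] [[-0.02, -1.0, -0.0], [-0.99, 0.02, -0.16], [0.16, 0.0, -0.99]] 0.9960091145833333
{'time_s': 0.1, 'q': array([-7.68511219e+01,  2.18366997e+01,  7.43795049e+01, -6.47559080e-04,
        8.38570816e+01, -1.23354813e+01]), 'qvel': array([ 0.05354574, -0.0326086 , -0.08584804, -0.00223815, -0.02850952,
        0.03895613]), 'joint_efforts': array([ 3.38194863e-03, -4.49217975e+01, -2.31656760e+01, -1.61786147e-04,
        3.68424371e-03,  1.80672066e-05]), 'position': array([ 0.23658273, -0.49622786,  0.23078288]), 'tool_rot': array([[ 9.02702287e-01,  4.30265603e-01, -3.01911720e-04],
       [ 4.30265629e-01, -9.02701470e-01,  1.24299505e-03],
       [ 2.62281862e-04, -1.25195671e-03, -9.99999182e-01]]), 'ft_force': array([-0.43311802,  0.55771232,  0.69535707]), 'wrist_torque': array([-0.03534387,  0.03013163,  0.00059654]), 'gripper_force': 0.0, 'grip_width': 0.08537974598173388}
```

View pics/scene0.png

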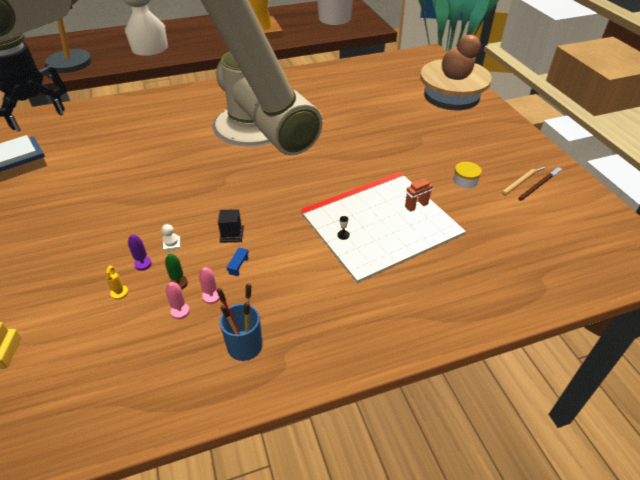

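View pics/top0.png

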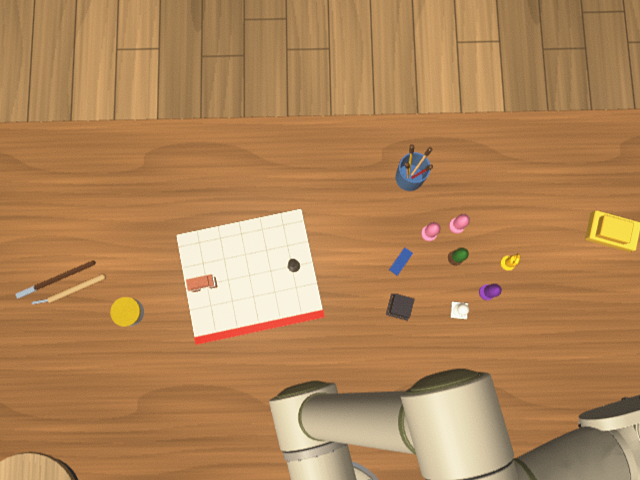

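The scene view shows the board with gate (418,195), lamp (343,228), plinth (231,225), bench (238,262), green tree (175,268) and figure (115,285). Candidates for the tree are green at top (458,256), purple at (490,291), and pinks at (431,231) and (459,223), so I pick the green one. For the figure, the choice is the loop figure at (511,262) or the yellow box at (612,230), and I pick the loop figure. For the plinth, the dark square at (400,306).

```bash
cat > meas.py <<'E'
from h import *
from scipy.optimize import least_squares
def masks(d):
    hsv=cv2.cvtColor(d['img'],cv2.COLOR_RGB2HSV); H,S,V=[hsv[...,i].astype(int) for i in range(3)]
    return dict(yellow=(H>20)&(H<33)&(S>170)&(V>90),green=(H>45)&(H<80)&(S>100)&(V>25),blue=(H>100)&(H<125)&(S>150)&(V>50),
      dark=(V<80)&(S<110),white=(S<60)&(V>140),red=((H<6)|(H>174))&(S>180)&(V>150),all=V>=0)
def circ(xy,r):
    return least_squares(lambda p:np.hypot(*(xy-p).T)-r,xy.mean(0),loss='soft_l1',f_scale=.002).x
def rect(xy):
    (c,s,a)=cv2.minAreaRect((xy*1000).astype(np.float32)); return np.round(c,1),np.round(s,1),round(a,1)
def sel(P,m,box,z0,z1):
    x0,x1,y0,y1=box; k=m&(P[...,0]>x0)&(P[...,0]<x1)&(P[...,1]>y0)&(P[...,1]<y1)&(P[...,2]>z0)&(P[...,2]<z1)
    k=cv2.morphologyEx(k.astype(np.uint8),cv2.MORPH_OPEN,np.ones((2,2)))>0
    return P[k]
E
python3 - <<'E'
from meas import *
D={n:grab(n) for n in('top','scene')}
t=D['top']
def g(u,v,z): return ray(t,u,v,z)[:2].round(3)
near=dict(plinth=g(400,306,.06),bench=g(401,262,.026),tree=g(458,256,.06),fig=g(511,262,.06),study=g(460,310,.05),purple=g(490,291,.06),pinkA=g(431,231,.06),pinkB=g(459,223,.06),gate=g(202,283,.08),lamp=g(294,265,.07),mug=g(412,170,.08),board=g(250,275,.012),tin=g(125,312,.038))
for k,v in near.items(): print(k,v)
for n,d in D.items():
    P=cloud(d); M=masks(d); print('==',n)
    b=lambda k,r=.045:(near[k][0]-r,near[k][0]+r,near[k][1]-r,near[k][1]+r)
    for k,c,z0,z1 in (('plinth','dark',.054,.067),('bench','blue',.02,.032),('board','white',.006,.018)):
        q=sel(P,M[c],b(k,.22 if k=='board' else .045),z0,z1); print(k,len(q),q[:,2].mean().round(4) if len(q) else'',rect(q[:,:2]) if len(q)>4 else '')
    q=sel(P,M['white']|M['red'],b('board',.22),.006,.018); print('board+red',rect(q[:,:2]))
    q=sel(P,M['red'],b('board',.22),.0,.018); print('red',rect(q[:,:2]))
    for k,c,z0,z1,r in (('tree','green',.035,.06,.015),('fig','yellow',.029,.049,.0125),('fig','yellow',.0,.01,.017),('lamp','dark',.013,.022,.015)):
        q=sel(P,M[c],b(k,.035),z0,z1); print(k,len(q),(circ(q[:,:2],r)*1000).round(1) if len(q)>4 else'')
    q=sel(P,M['all'],b('gate',.05),.075,.086); print('gate',len(q),rect(q[:,:2]))
    q=sel(P,M['all'],b('study',.03),.045,.07); print('study',len(q),q.min(0),q.max(0))
    q=sel(P,M['all'],b('fig',.03),.06,.09); print('figloop',len(q),rect(q[:,:2]),q[:,2].max())
save(t,'crop1.png',(370,190,560,340),4)
E
```

```text
plinth [ 0.453 -0.152]
bench [ 0.555 -0.163]
tree [ 0.562 -0.287]
fig [ 0.546 -0.404]
study [ 0.442 -0.287]
purple [ 0.482 -0.353]
pinkA [ 0.62  -0.229]
pinkB [ 0.637 -0.293]
gate [0.511 0.282]
lamp [0.548 0.08 ]
mug [ 0.757 -0.19 ]
board [0.534 0.185]
tin [0.454 0.463]
== top
plinth 38 0.0486 (array([ 455.3, -174. ]), array([35.9, 32.2]), 84.3)
bench 180 0.0233 (array([ 555.4, -165.7]), array([21. , 61.7]), 53.4)
board 12161 0.0153 (array([507.1, 180.5]), array([311.3, 299.1]), 10.8)
board+red (array([509. , 180.3]), array([311.4, 301.7]), 10.0)
red (array([412.6, 163.2]), array([294.9,  66.9]), 89.9)
tree 26 [ 567.5 -294.1]
fig 12 [ 550.8 -416.2]
fig 66 [ 552.4 -419.7]
lamp 0 
gate 177 (array([458.6, 161. ]), array([319.2,  36.4]), 66.8)
study 108 [ 0.42936404 -0.32021175 -0.00358685] [ 0.45470445 -0.28191186  0.06444293]
figloop 51 (array([ 554.1, -427.7]), array([21.1, 47.2]), 15.1) 0.08310778690206329
== scene
plinth 271 0.0579 (array([ 432.2, -146.8]), array([ 39.3, 101.3]), 73.3)
bench 235 0.0276 (array([ 925.1, -200.4]), array([ 43.7, 791.7]), 83.7)
board 8320 0.0166 (array([880.2,  98.5]), array([ 374.8, 1023.9]), 74.1)
board+red (array([874.3,  99.3]), array([ 381. , 1032.9]), 74.5)
red (array([805.6, -58.5]), array([ 213.5, 1060.3]), 61.0)
tree 104 [ 567.1 -293.2]
fig 0 
fig 97 [ 549.5 -413. ]
lamp 64 [575.9  80.9]
gate 139 (array([517.7, 294.1]), array([21.7, 50.1]), 10.5)
study 100 [ 0.38235983 -0.305669   -0.00246361] [ 0.45869695 -0.28124351  0.06363545]
figloop 79 (array([ 520.9, -413.2]), array([16.1, 93. ]), 89.6) 0.08150390678918132
```

View pics/crop1.png

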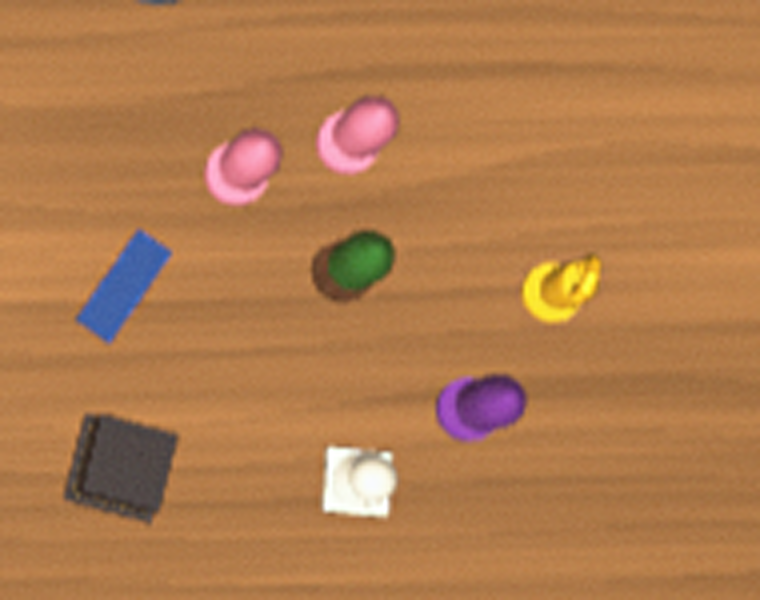

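The crop confirms the green tree at (360,262), figure (565,285), plinth (125,465), bench (125,285), bust (360,480) and the pink and purple look-alikes. Depth edges are noisy, so next I'll cast contour rays.

```bash
cat >> meas.py <<'E'
def cont(m,u,v,r=60):
    "largest contour within r px of (u,v)"
    k=np.zeros(m.shape,np.uint8); k[max(0,v-r):v+r,max(0,u-r):u+r]=m[max(0,v-r):v+r,max(0,u-r):u+r]
    return max(cv2.findContours(k,cv2.RETR_EXTERNAL,cv2.CHAIN_APPROX_NONE)[0],key=cv2.contourArea)[:,0]
def quad(pts):
    h=cv2.convexHull(pts.reshape(-1,1,2)); e=1.
    while True:
        a=cv2.approxPolyDP(h,e,True)[:,0]
        if len(a)<=4: break
        e*=1.2
    # refine: fit line to points near each side
    L=[]
    for i in range(len(a)):
        p,q=a[i].astype(float),a[(i+1)%len(a)].astype(float); n=np.array([q[1]-p[1],p[0]-q[0]])/np.hypot(*(q-p)); s=(pts-p)@(q-p)/((q-p)@(q-p))
        k=(abs((pts-p)@n)<2.5)&(s>.08)&(s<.92); vx,vy,x,y=cv2.fitLine(pts[k].astype(np.float32),cv2.DIST_HUBER,0,.01,.01).ravel(); L.append((vx,vy,x,y))
    out=[]
    for i in range(len(L)):
        A,B=L[i-1],L[i]; s=np.linalg.solve(np.array([[A[0],-B[0]],[A[1],-B[1]]]),[B[2]-A[2],B[3]-A[3]]); out.append([A[2]+s[0]*A[0],A[3]+s[0]*A[1]])
    return np.array(out)
E
python3 - <<'E'
from meas import *
for n,bc,sd in (('top',(250,275),dict(bench=(401,262),plinth=(400,306))),('scene',(383,223),dict(bench=(238,262),plinth=(231,225)))):
    d=grab(n); M=masks(d); print('==',n)
    c=cont(cv2.morphologyEx((M['white']|M['red']).astype(np.uint8),cv2.MORPH_CLOSE,np.ones((5,5))),*bc,100)
    q=quad(c); w=np.array([ray(d,*p,.012) for p in q])[:,:2]*1000
    print('board px',q.round(1).tolist()); print(w.round(1).tolist(),'c',w.mean(0).round(1)); 
    e=np.roll(w,-1,0)-w; print('len',np.hypot(*e.T).round(1),'ang',np.degrees(np.arctan2(e[:,1],e[:,0])).round(1))
    if n=='top':
        q=quad(cont(M['blue'],*sd['bench'],25)); w=np.array([ray(d,*p,.026) for p in q])[:,:2]*1000; e=np.roll(w,-1,0)-w
        print('bench',w.mean(0).round(1),np.hypot(*e.T).round(1),np.degrees(np.arctan2(e[:,1],e[:,0])).round(1))
        q=quad(cont(M['dark'],*sd['plinth'],25)); print('plinth px',q.round(1).tolist())
        for z in(.006,.06): w=np.array([ray(d,*p,z) for p in q])[:,:2]*1000; e=np.roll(w,-1,0)-w; print(z,w.round(1).tolist(),np.hypot(*e.T).round(1),np.degrees(np.arctan2(e[:,1],e[:,0])).round(1))
d=grab('wrist'); print('wrist K',d['K'].round(1).tolist(),(-d['R'].T@d['t']).round(3),d['R'].round(3).tolist())
E
```

```text
== top
board px [[300.29998779296875, 208.89999389648438], [323.20001220703125, 316.0], [195.8000030517578, 343.29998779296875], [176.5, 234.6999969482422]]
[[688.2, 66.0], [436.5, 17.8], [381.2, 308.5], [632.9, 356.5]] c [534.7 187.2]
len [256.2 295.9 256.2 295.7] ang [-169.2  100.8   10.8  -79.2]
bench [ 557.6 -162.7] [18.6 59.2 18.5 57.7] [-128.1  143.4   47.1  -36.4]
plinth px [[412.0, 299.5], [408.1000061035156, 318.70001220703125], [388.5, 311.79998779296875], [393.0, 294.6000061035156]]
0.006 [[470.3, -187.7], [426.5, -176.7], [443.2, -132.4], [482.4, -144.4]] [45.1 47.3 41.  45. ] [ 165.8   69.4  -17.  -105.7]
0.06 [[466.7, -179.6], [424.7, -169.0], [440.7, -126.4], [478.4, -138.0]] [43.3 45.5 39.4 43.2] [ 165.8   69.4  -17.  -105.7]
== scene
board px [[465.3999938964844, 231.10000610351562], [356.6000061035156, 280.1000061035156], [299.6000061035156, 209.5], [399.1000061035156, 172.3000030517578]]
[[634.8, 360.6], [691.2, 65.7], [436.9, 17.0], [380.8, 309.2]] c [535.9 188.1]
len [300.2 258.9 297.5 259.1] ang [ -79.2 -169.2  100.9   11.4]
wrist K [[371.6, 0.0, 323.2], [0.0, 371.6, 241.9], [0.0, 0.0, 1.0]] [ 0.301 -0.467  0.373] [[0.43, -0.903, -0.0], [-0.867, -0.413, 0.28], [-0.253, -0.12, -0.96]]
```

Request:
drive_tool:
  series:
    - [[0.342,-0.218,0.06],40.5,0.085]
    - [[0.342,-0.218,0.06],40.5,0.085]
    - [[0.342,-0.218,0.06],40.5,0.085]
    - [[0.342,-0.218,0.06],40.5,0.085]
    - [[0.342,-0.218,0.06],40.5,0.085]
    - [[0.342,-0.218,0.06],40.5,0.085]
    - [[0.342,-0.218,0.06],40.5,0.085]
    - [[0.342,-0.218,0.06],40.5,0.085]
    - [[0.342,-0.218,0.06],40.5,0.085]
    - [[0.342,-0.218,0.06],40.5,0.085]
    - [[0.342,-0.218,0.06],40.5,0.085]
    - [[0.342,-0.218,0.06],40.5,0.085]
    - [[0.342,-0.218,0.06],40.5,0.085]

```text
time_s: 1.65
position: [0.4512, -0.1536, 0.1715]
tool_rot: [[0.965, -0.261, 0.0], [-0.261, -0.965, -0.0], [0.0, 0.0, -1.0]]
ft_force: [-0.6, -0.3, 0.3]
grip_width: 0.0847
gripper_force: 0.0
```

```bash
cat >> meas.py <<'E'
def wray(d,u,v,z):
    K=d['K']; dx,dy=(u-K[0,2])/K[0,0],(v-K[1,2])/K[1,1]; th=np.hypot(dx,dy); s=np.sin(th)/max(th,1e-9)
    r=d['R'].T@np.array([dx*s,dy*s,np.cos(th)]); C=-d['R'].T@d['t']; return C+r*(z-C[2])/r[2]
def wproj(d,p):
    c=d['R']@np.array(p,float)+d['t']; rr=np.hypot(c[0],c[1]); th=np.arctan2(rr,c[2]); return d['K'][:2,2]+d['K'][0,0]*th*c[:2]/rr
def tool_delta(x,y,z,yaw=None):
    o=env.observe(); R=np.array(o['tool_rot']); p=np.array(o['position']); y0=np.degrees(np.arctan2(R[1,0],R[0,0]))
    print('shift mm',(R.T@(np.array([x,y,z])-p)*1000).round(1),'yaw now',y0.round(2),'turn',None if yaw is None else round(y0-yaw,2))
E
python3 - <<'E'
from meas import *
d=grab('wrist'); save(d,'w1.png'); 
for n,p in dict(plinthtop=(.452,-.152,.06),tcp=env.observe()['position'],bench=(.5576,-.1627,.026)).items(): print(n,wproj(d,p).round(0))
E
```

```text
plinthtop [318. 238.]
tcp [319. 309.]
bench [296.  93.]
```

View pics/w1.png

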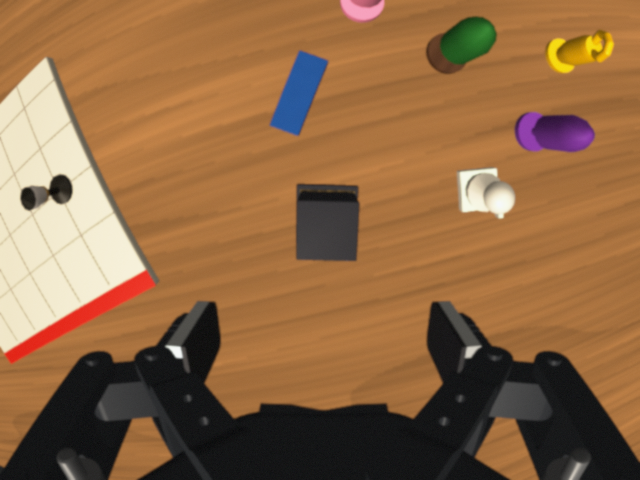

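The wrist view shows the plinth top at about (297..357, 202..260), nearly square to the tool. The bench is at (298,93), the tree foot at (445,53), the figure at (560,55) and the bust at (480,192).

```bash
python3 - <<'E'
from meas import *
d=grab('wrist'); M=masks(d)
c=cont(M['dark'],327,225,50); print('bbox',c.min(0),c.max(0))
q=quad(c); print(q.round(1).tolist())
bl=q[np.argsort(-q[:,1])[:2]]; bl=bl[np.argsort(bl[:,0])]
w=np.array([wray(d,*p,.06) for p in bl])[:,:2]*1000; e=w[1]-w[0]; print('front edge',w.round(1).tolist(),np.hypot(*e).round(1),'yaw',np.degrees(np.arctan2(e[1],e[0])).round(2)+90)
n=np.array([-e[1],e[0]])/np.hypot(*e); print('centre',(w.mean(0)+22*n).round(1),(w.mean(0)-22*n).round(1))
h=cv2.cvtColor(d['img'],cv2.COLOR_RGB2HSV)[...,2]; print(h[178:265:3,327])
b=quad(cont(M['blue'],298,93,50)); w=np.array([wray(d,*p,.026) for p in b])[:,:2]*1000; e=np.roll(w,-1,0)-w
print('bench',w.mean(0).round(1),np.hypot(*e.T).round(1),np.degrees(np.arctan2(e[:,1],e[:,0])).round(1))
y=cont(M['yellow'],560,55,40); print('fig bbox',y.min(0),y.max(0))
E
```

```text
bbox [297 185] [358 259]
[[357.8999938964844, 186.3000030517578], [355.5, 259.29998779296875], [297.1000061035156, 257.6000061035156], [297.29998779296875, 184.5]]
front edge [[441.7, -133.1], [429.4, -173.4]] 42.2 yaw -16.89
centre [ 456.6 -159.6] [ 414.5 -146.8]
[186 190 119  60  68  24  23  23  53  61  61  62  62  64  64  64  63  64
  64  66  66  66  65  67  66  65  66  81 158]
bench [ 557.8 -164.5] [21.2 60.3 21.4 61. ] [-127.8  143.5   54.   -36.7]
fig bbox [546  31] [599  72]
```

Request:
drive_tool:
  series:
    - [[0.007,0.0044,0.0],1.4,0.085]
    - [[0.007,0.0044,0.05],1.4,0.085]
    - [[0.007,0.0044,0.09],1.4,0.085]
    - [[0.007,0.0044,0.12],1.4,0.085]
    - [[0.007,0.0044,0.14],1.4,0.085]
    - [[0.007,0.0044,0.154],1.4,0.085]
    - [[0.007,0.0044,0.154],1.4,0.085]
    - [[0.007,0.0044,0.154],1.4,0.03]
    - [[0.007,0.0044,0.154],1.4,0.03]
    - [[0.007,0.0044,0.154],1.4,0.03]
    - [[0.007,0.0044,0.154],1.4,0.03]
    - [[0.007,0.0044,0.154],1.4,0.03]
    - [[0.007,0.0044,0.154],1.4,0.03]
    - [[0.007,0.0044,0.154],1.4,0.03]
  newtons: 40

```text
time_s: 3.15
position: [0.4577, -0.159, 0.0182]
tool_rot: [[0.959, -0.283, 0.002], [-0.283, -0.959, -0.001], [0.002, 0.001, -1.0]]
ft_force: [-0.1, 0.1, 6.7]
grip_width: 0.0436
gripper_force: 41.5
```

Request:
drive_tool:
  series:
    - [[0,0,-0.03],0,0.03]
    - [[0,0,-0.07],0,0.03]
    - [[0,0,-0.1],0,0.03]
    - [[-0.002,-0.03,-0.1],-4,0.03]
    - [[-0.004,-0.065,-0.1],-8,0.03]
    - [[-0.007,-0.105,-0.1],-12,0.03]
    - [[-0.01,-0.145,-0.1],-16,0.03]
    - [[-0.013,-0.185,-0.1],-20,0.03]
    - [[-0.016,-0.225,-0.1],-24,0.03]
    - [[-0.019,-0.265,-0.1],-26,0.03]
    - [[-0.021,-0.305,-0.1],-27.2,0.03]
    - [[-0.023,-0.335,-0.1],-27.2,0.03]
    - [[-0.0237,-0.354,-0.1],-27.2,0.03]
    - [[-0.0237,-0.3544,-0.1],-27.2,0.03]
    - [[-0.0237,-0.3544,-0.1],-27.2,0.03]

```text
time_s: 4.65
position: [0.5342, 0.1879, 0.1171]
tool_rot: [[0.982, 0.188, -0.001], [0.188, -0.982, -0.0], [-0.001, 0.0, -1.0]]
ft_force: [0.0, -0.6, -1.2]
grip_width: 0.0438
gripper_force: 41.7
```

```bash
python3 - <<'E'
from meas import *
d=grab('wrist'); save(d,'w2.png'); o=env.observe(); print(o['position'],o['ft_force'])
E
```

```text
[0.5342547  0.18737839 0.1172228 ] [-1.06613991 -0.65034381 -2.18796886]
```

View pics/w2.png

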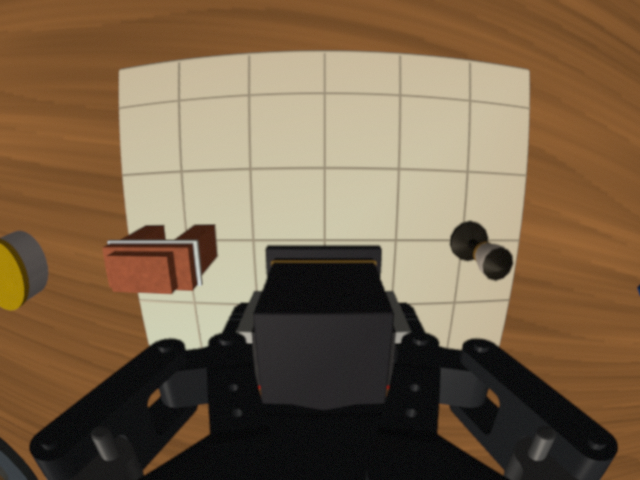

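The wrist view over the board shows the held plinth with its foot's back edge at columns 266–382, row 246. The board's centre grid line is at column 324, its back corners at (119,70) and (529,70), the gate at left and the lamp at right.

```bash
python3 - <<'E'
from meas import *
d=grab('wrist'); o=env.observe(); p=o['position']; R=np.array(o['tool_rot']); M=masks(d)
hsv=cv2.cvtColor(d['img'],cv2.COLOR_RGB2HSV); m=((hsv[...,1]<75)&(hsv[...,2]>120)).astype(np.uint8)
def rel(w): return ((np.array(w)-p)@R[:,:2]*1000).round(1)
# edges of board: back edge rows at several columns, side edges cols at several rows
back=[]; 
for u in range(140,515,25):
    v=np.nonzero(m[:150,u])[0][0]-.5; back.append(wray(d,u,v,.012)[:2]*1000)
L=[];Rr=[]
for v in range(85,215,10):
    k=np.nonzero(m[v,:560])[0]; k=k[k>80]; L.append(wray(d,k[0]-.5,v,.012)[:2]*1000); Rr.append(wray(d,k[-1]+.5,v,.012)[:2]*1000)
def fit(a):
    vx,vy,x,y=cv2.fitLine(np.array(a,np.float32),cv2.DIST_HUBER,0,.01,.01).ravel(); return np.array([vx,vy]),np.array([x,y])
(bd,bp),(ld,lp),(rd,rp)=fit(back),fit(L),fit(Rr)
for v in(bd,ld,rd): print('ang',np.degrees(np.arctan2(v[1],v[0])).round(2),end=' ')
yaw=np.radians(10.8); X=np.array([np.cos(yaw),np.sin(yaw)]); Y=np.array([-X[1],X[0]])
print('\nback s',(np.array(back)@X).mean().round(1),'left',(np.array(L)@Y).mean().round(1),'right',(np.array(Rr)@Y).mean().round(1))
s=(np.array(back)@X).mean()-130; t=((np.array(L)@Y).mean()+(np.array(Rr)@Y).mean())/2
print('board centre wrist',(s*X+t*Y).round(1),'tcp',(p*1000).round(1))
# plinth foot back edge, foot underside z
zb=p[2]-.0182
g=hsv[...,2].astype(int)
vs=[]
for u in range(275,375,10):
    c=g[225:262,u]; v=225+np.argmin(np.diff(c))+1-.5; vs.append(v)
vm=np.median(vs); print('row',vm,np.round(vs,1).tolist())
row=g[int(vm)+5]; k=np.nonzero(row[230:420]<90)[0]+230; print('cols',k[0],k[-1])
for zz in(zb,zb+.006):
    a=rel(wray(d,k[0]-.5,vm,zz)); b=rel(wray(d,k[-1]+.5,vm,zz)); print('foot back corners rel tool',a,b)
print('lamp/gate'); 
E
```

```text
ang -79.18 ang 11.11 ang 10.27 
back s 688.5 left 231.0 right -65.8
board centre wrist [533.2 185.8] tcp [534.4 187.2 117.3]
row 245.5 [245.5, 245.5, 245.5, 245.5, 245.5, 245.5, 245.5, 245.5, 244.5, 244.5]
cols 266 380
foot back corners rel tool [ 22. -25.] [22.  27.2]
foot back corners rel tool [ 23.8 -24. ] [23.8 26.2]
lamp/gate
```

Request:
drive_tool:
  series:
    - [[0.002,0,0.02],0,0.03]
    - [[0.002,0,0.045],0,0.03]
    - [[0.002,0,0.065],0,0.03]
    - [[0.002,0,0.078],0,0.03]
    - [[0.002,0,0.083],0,0.03]
    - [[0.002,0,0.085],0,0.03]
    - [[0.002,0,0.086],0,0.03]
    - [[0.002,0,0.086],0,0.03]
    - [[0.002,0,0.086],0,0.03]

```text
time_s: 5.65
position: [0.5369, 0.1885, 0.0319]
tool_rot: [[0.982, 0.187, 0.001], [0.187, -0.982, 0.0], [0.001, 0.0, -1.0]]
ft_force: [-0.0, 0.3, -1.0]
grip_width: 0.0435
gripper_force: 41.8
```

Request:
drive_tool:
  series:
    - [[0,0,0.001],0,0.03]
    - [[0,0,0.0018],0,0.03]
    - [[0,0,0.0018],0,0.03]
    - [[0,0,0.0018],0,0.06]
    - [[0,0,0.0018],0,0.06]
    - [[0,0,0.0018],0,0.06]
    - [[0,0,0.0018],0,0.06]
    - [[0,0,-0.02],0,0.06]
    - [[0,0,-0.06],0,0.06]
    - [[-0.02,0,-0.1],0,0.06]
    - [[-0.04,0,-0.14],0,0.06]
    - [[-0.04,0,-0.14],0,0.06]
    - [[-0.04,0,-0.14],0,0.06]

```text
time_s: 6.95
position: [0.4973, 0.181, 0.1719]
tool_rot: [[0.982, 0.187, 0.002], [0.187, -0.982, 0.0], [0.002, 0.0, -1.0]]
ft_force: [0.6, 0.2, -0.1]
grip_width: 0.06
gripper_force: 0.0
```

```bash
python3 - <<'E'
from meas import *
d=grab('wrist'); save(d,'w3.png'); o=env.observe(); print(o['position'],o['ft_force'])
E
```

```text
[0.49715931 0.18091026 0.17072201] [-0.64827289 -0.30594581 -0.5256076 ]
```

View pics/w3.png

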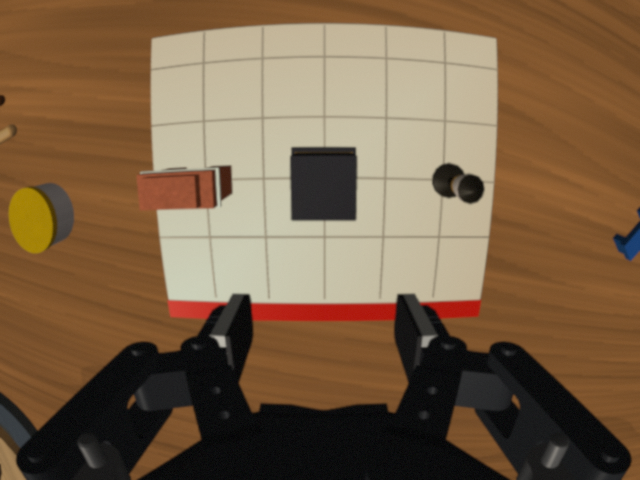

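The picture shows the plinth at (324,185) on the board's centre line. The gate is at left, the lamp at (455,183), and all four board edges are visible.

```bash
cat > ctr.py <<'E'
from meas import *
def edges(d,verbose=1):
    hsv=cv2.cvtColor(d['img'],cv2.COLOR_RGB2HSV); H,S,V=[hsv[...,i].astype(int) for i in range(3)]
    m=((S<75)&(V>110))|(((H<6)|(H>174))&(S>170)&(V>90)); return hsv,m
def fit(a):
    vx,vy,x,y=cv2.fitLine(np.array(a,np.float32),cv2.DIST_HUBER,0,.01,.01).ravel(); v=np.array([vx,vy]); return v,np.array([x,y])
E
python3 - <<'E'
from ctr import *
d=grab('wrist'); hsv,m=edges(d); g=hsv[...,2].astype(int); W=lambda u,v,z=.012:wray(d,u,v,z)[:2]*1000
B=[W(u,np.nonzero(m[:100,u])[0][0]-.5) for u in range(165,490,15)]
F=[W(u,250+np.nonzero(m[250:340,u])[0][-1]+.5) for u in list(range(180,205,5))+list(range(260,395,10))+list(range(450,475,5))]
L=[];R=[]
for v in list(range(50,155,8))+list(range(220,300,8)):
    k=np.nonzero(m[v,100:540])[0]+100; L.append(W(k[0]-.5,v)); R.append(W(k[-1]+.5,v))
for n,a in zip('BFLR',(B,F,L,R)):
    v,_=fit(a); print(n,np.degrees(np.arctan2(v[1],v[0])).round(2),np.median(a,0).round(1))
yaw=np.radians(10.8); X=np.array([np.cos(yaw),np.sin(yaw)]); Y=np.array([-X[1],X[0]])
mx=lambda a,n:np.median(np.array(a)@n)
print('x size',(mx(B,X)-mx(F,X)).round(1),'y size',(mx(L,Y)-mx(R,Y)).round(1))
sx,sy=(mx(B,X)+mx(F,X))/2,(mx(L,Y)+mx(R,Y))/2; print('centre wrist',(sx*X+sy*Y).round(1))
# plinth
dk=(g<90)
k=[(u,np.nonzero(dk[130:240,u])[0]+130) for u in range(296,353,5)]
fb=[W(u,a[0]-.5) for u,a in k]; tf=[W(u,a[-1]+.5,.072) for u,a in k]
sl=[];sr=[]
for v in range(165,218,5):
    a=np.nonzero(dk[v,270:380])[0]+270; sl.append(W(a[0]-.5,v,.072)); sr.append(W(a[-1]+.5,v,.072))
for n,a in (('footback',fb),('topfront',tf),('left',sl),('right',sr)): v,_=fit(a); print(n,np.degrees(np.arctan2(v[1],v[0])).round(2))
print('plinth in board frame: foot back x',(mx(fb,X)-sx).round(1),'(26) topfront x',(mx(tf,X)-sx).round(1),'(-22) left',(mx(sl,Y)-sy).round(1),'right',(mx(sr,Y)-sy).round(1))
# grid line x=0: darkest row near 180 at columns away from things
print('line x0',[ (u, 170+int(np.argmin(g[170:192,u]))) for u in (245,255,275,375,400,420)],'line y0 cols',[(v,315+int(np.argmin(g[v,315:335]))) for v in (50,70,90,110,130,235,260,290)])
for u in (245,255,275,375,400,420): print((W(u,170+int(np.argmin(g[170:192,u])))@X-sx).round(1),end=' ')
for v in (50,70,90,110,130,250,290): print('|',(W(315+int(np.argmin(g[v,315:335])),v)@Y-sy).round(1),end=' ')
E
```

```text
B -79.14 [660.7 211.2]
F -79.17 [407.1 160.7]
L 10.83 [540.5 338.3]
R 10.75 [596.   46.7]
x size 258.4 y size 297.0
centre wrist [533.8 186.1]
footback -79.19
topfront -79.22
left 11.24
right 11.71
plinth in board frame: foot back x 25.2 (26) topfront x -21.3 (-22) left 21.5 right -20.8
line x0 [(245, 178), (255, 178), (275, 177), (375, 177), (400, 178), (420, 178)] line y0 cols [(50, 324), (70, 324), (90, 324), (110, 324), (130, 324), (235, 324), (260, 324), (290, 324)]
0.4 0.2 0.7 0.7 0.3 0.7 | -0.3 | -0.3 | -0.3 | -0.3 | -0.3 | -0.3 | -0.3
```

Plinth is within about 0.5 mm and 0.5° of its target. Next is the figure.

Request:
drive_tool:
  series:
    - [[-0.098,0.583,0],0,0.06]
    - [[-0.098,0.583,0],0,0.06]
    - [[-0.098,0.583,0],0,0.06]
    - [[-0.098,0.583,0],0,0.06]
    - [[-0.098,0.583,0],0,0.06]
    - [[-0.098,0.583,0],0,0.06]
    - [[-0.098,0.583,0],0,0.06]
    - [[-0.098,0.583,0],0,0.06]
    - [[-0.098,0.583,0],0,0.06]
    - [[-0.098,0.583,0],0,0.06]
    - [[-0.098,0.583,0],0,0.06]
    - [[-0.098,0.583,0],0,0.06]
    - [[-0.098,0.583,0],0,0.06]
    - [[-0.098,0.583,0],0,0.06]
    - [[-0.098,0.583,0],0,0.06]

```text
time_s: 8.55
position: [0.5102, -0.409, 0.1702]
tool_rot: [[0.982, 0.188, -0.001], [0.188, -0.982, 0.002], [-0.001, -0.002, -1.0]]
ft_force: [-0.4, 0.3, -0.2]
grip_width: 0.06
gripper_force: 0.0
```

```bash
python3 - <<'E'
from meas import *
d=grab('wrist'); save(d,'w4.png'); o=env.observe(); print(o['position'])
print(wproj(d,(.55,-.415,.003)).round())
E
```

```text
[ 0.51036946 -0.40887759  0.17077577]
[338. 175.]
```

View pics/w4.png

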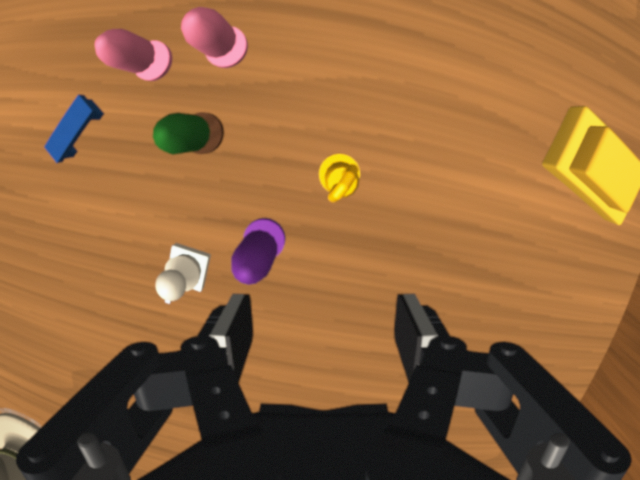

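The figure's foot is at (340,175), with its loop leaning toward the image centre as expected. The tree is at (190,133) and the purple decoy at (262,245).

```bash
cat >> ctr.py <<'E'
def foot(d,c,z,r,keep=None):
    w=np.array([wray(d,u,v,z)[:2]*1000 for u,v in c]); 
    p0=w.mean(0) if keep is None else np.array(keep)
    for _ in range(4):
        s=least_squares(lambda p:np.hypot(*(w-p).T)-r,p0,loss='cauchy',f_scale=.5).x; p0=s
    res=abs(np.hypot(*(w-s).T)-r); return s,(res<1).sum(),len(w)
def fix(d_xy,R): return np.array(d_xy)+1.6*R[:2,0]-1.35*R[:2,1]
E
python3 - <<'E'
from ctr import *
d=grab('wrist'); R=np.array(env.observe()['tool_rot']); M=masks(d)
c=cont(M['yellow'],340,177,45); print(c.min(0),c.max(0))
s,n,N=foot(d,c,.006,17,(550,-415)); print('fig',s.round(1),n,N,'fixed',fix(s,R).round(1))
f=fix(s,R); tool_delta(f[0]/1000,f[1]/1000,.02)
hsv=cv2.cvtColor(d['img'],cv2.COLOR_RGB2HSV); h=hsv[132,200:232]; print(h[::3].tolist())
E
```

```text
[319 154] [359 201]
fig [ 551.1 -415.8] 89 127 fixed [ 552.5 -414.2]
shift mm [ 40.3  13.2 151.1] yaw now 10.86 turn None
[[59, 154, 53], [61, 150, 56], [58, 156, 54], [43, 127, 54], [12, 152, 99], [11, 151, 98], [12, 153, 95], [10, 152, 82], [14, 164, 131], [14, 160, 179], [15, 159, 178]]
```

Request:
drive_tool:
  series:
    - [[0.04,0.0132,0],0,0.06]
    - [[0.0403,0.0132,0.01],0,0.06]
    - [[0.0403,0.0132,0.05],0,0.06]
    - [[0.0403,0.0132,0.09],0,0.06]
    - [[0.0403,0.0132,0.12],0,0.06]
    - [[0.0403,0.0132,0.14],0,0.06]
    - [[0.0403,0.0132,0.15],0,0.06]
    - [[0.0403,0.0132,0.15],0,0.06]
    - [[0.0403,0.0132,0.15],0,0.035]
    - [[0.0403,0.0132,0.15],0,0.03]
    - [[0.0403,0.0132,0.15],0,0.015]
    - [[0.0403,0.0132,0.15],0,0.015]
    - [[0.0403,0.0132,0.15],0,0.015]
    - [[0.0403,0.0132,0.15],0,0.015]
    - [[0.0403,0.0132,0.15],0,0.015]
  newtons: 30

```text
time_s: 10.15
position: [0.5526, -0.4158, 0.0227]
tool_rot: [[0.982, 0.187, 0.002], [0.187, -0.982, -0.001], [0.001, 0.002, -1.0]]
ft_force: [-0.2, 1.6, 5.7]
grip_width: 0.0238
gripper_force: 30.0
```

Request:
drive_tool:
  series:
    - [[0,0,-0.02],0,0.015]
    - [[0,0,-0.06],0,0.015]
    - [[0,0,-0.1],0,0.015]
    - [[0.003,-0.02,-0.12],0,0.015]
    - [[0.01,-0.06,-0.12],0,0.015]
    - [[0.017,-0.105,-0.12],0,0.015]
    - [[0.024,-0.15,-0.12],0,0.015]
    - [[0.031,-0.195,-0.12],0,0.015]
    - [[0.0385,-0.24,-0.12],0,0.015]
    - [[0.0455,-0.285,-0.12],0,0.015]
    - [[0.053,-0.33,-0.12],0,0.015]
    - [[0.06,-0.375,-0.12],0,0.015]
    - [[0.067,-0.42,-0.12],0,0.015]
    - [[0.0745,-0.465,-0.12],0,0.015]
    - [[0.0815,-0.51,-0.12],0,0.015]
    - [[0.088,-0.55,-0.12],0,0.015]
    - [[0.093,-0.58,-0.12],0,0.015]
    - [[0.0956,-0.596,-0.12],0,0.015]
    - [[0.0956,-0.596,-0.12],0,0.015]
    - [[0.0956,-0.596,-0.12],0,0.015]

```text
time_s: 12.15
position: [0.5347, 0.1871, 0.1413]
tool_rot: [[0.982, 0.187, -0.0], [0.187, -0.982, -0.0], [-0.0, 0.0, -1.0]]
ft_force: [-0.1, -0.3, -1.1]
grip_width: 0.0234
gripper_force: 29.8
```

Request:
drive_tool:
  series:
    - [[0,0,0.02],0,0.015]
    - [[0,0,0.03],0,0.015]
    - [[0,0,0.03],0,0.015]
    - [[0,0,0.03],0,0.015]

```text
time_s: 12.55
position: [0.5348, 0.1872, 0.1116]
tool_rot: [[0.983, 0.186, 0.0], [0.186, -0.983, -0.0], [0.0, 0.0, -1.0]]
ft_force: [-0.4, 0.2, -0.1]
grip_width: 0.0242
gripper_force: 29.8
```

```bash
python3 - <<'E'
from meas import *
d=grab('wrist'); save(d,'w5.png',(200,120,450,420),2); o=env.observe(); print(o['position'],o['ft_force'],o['gripper_force'],o['grip_width'])
E
```

```text
[0.53496402 0.18738482 0.11190616] [-0.2045348   0.77264305  0.0037526 ] 29.80320252916556 0.024094192071241343
```

View pics/w5.png

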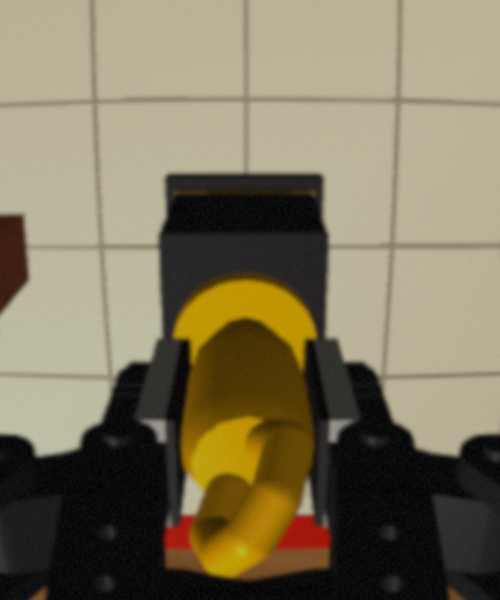

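The crop shows the upright figure's foot arc at (246,278). Below it are the plinth's top back edge at row 233 and its sides at 160 and 328. I'll measure foot against plinth in this one view.

```bash
python3 - <<'E'
from ctr import *
d=grab('wrist'); o=env.observe(); p=o['position'];R=np.array(o['tool_rot']); rel=lambda w:(np.array(w)-p*[1,1,1])@R[:,:2]*1000
hsv=cv2.cvtColor(d['img'],cv2.COLOR_RGB2HSV); V=hsv[...,2].astype(int);H=hsv[...,0];S=hsv[...,1]
zb=p[2]-.0225; y=((H>20)&(H<33)&(S>150)&(V>130))
pts=[]
for u in range(296,351,3):
    k=np.nonzero(y[250:300,u])[0]
    if len(k): pts.append((u,250+k[0]-.5))
s,n,N=foot(d,pts,zb+.006,17,p[:2]*1000); print('foot rel',rel([s[0]/1e3,s[1]/1e3,0]).round(1),n,N)
# lateral extents of foot
for v in (280,285,288):
    k=np.nonzero(y[v,270:380])[0]+270; a,b=rel(wray(d,k[0]-.5,v,zb+.006)),rel(wray(d,k[-1]+.5,v,zb+.006)); print(v,k[0],k[-1],a.round(1),b.round(1))
print('plinth col322',V[225:255:1,300].tolist())
for v in (242,248,254):
    k=np.nonzero(V[v,265:380]<90)[0]+265; a,b=rel(wray(d,k[0]-.5,v,.072)),rel(wray(d,k[-1]+.5,v,.072)); print('plinth sides',v,k[0],k[-1],a.round(1),b.round(1))
print('back edge x rel', [rel(wray(d,u,236,.072))[0].round(1) for u in (290,320,350)])
fb=[]
for u in (290,305,320,335,350):
    k=np.nonzero(V[195:230,u]<100)[0]+195; fb.append(rel(wray(d,u,k[0]-.5,.012)).round(1).tolist())
print('footback z.012',fb)
E
```

```text
foot rel [-1.2  1.1] 19 19
280 289 355 [  5.9 -14.4] [ 5.9 16.5]
285 287 357 [  3.4 -15.4] [ 3.4 17.5]
288 287 357 [  1.9 -15.4] [ 1.9 17.5]
plinth col322 [14, 15, 8, 15, 15, 9, 10, 8, 11, 15, 13, 23, 32, 38, 39, 41, 40, 41, 42, 40, 41, 40, 39, 39, 41, 40, 40, 39, 39, 41]
plinth sides 242 280 363 [ 17.3 -20.8] [17.3 22.2]
plinth sides 248 281 363 [ 14.1 -20.4] [14.1 22.3]
plinth sides 254 281 363 [ 10.8 -20.5] [10.8 22.4]
back edge x rel [np.float64(20.5), np.float64(20.5), np.float64(20.5)]
footback z.012 [[23.6, -20.4], [23.5, -10.5], [24.2, -0.5], [23.5, 9.4], [23.5, 19.4]]
```

Request:
drive_tool:
  series:
    - [[-0.0003,0,0.006],0,0.015]
    - [[-0.0003,0,0.012],0,0.015]
    - [[-0.0003,0,0.015],0,0.015]
    - [[-0.0003,0,0.0165],0,0.015]
    - [[-0.0003,0,0.017],0,0.015]
    - [[-0.0003,0,0.017],0,0.015]
    - [[-0.0003,0,0.017],0,0.015]

```text
time_s: 13.35
position: [0.5343, 0.1879, 0.0947]
tool_rot: [[0.982, 0.187, 0.001], [0.187, -0.982, 0.0], [0.001, -0.0, -1.0]]
ft_force: [-1.9, 0.4, 5.1]
grip_width: 0.024
gripper_force: 30.1
```

Request:
drive_tool:
  series:
    - [[0,0,0],0,0.04]
    - [[0,0,0],0,0.06]
    - [[0,0,0],0,0.06]
    - [[0,0,0],0,0.06]
    - [[0,0,0],0,0.06]
    - [[0,0,-0.02],0,0.06]
    - [[0,0,-0.05],0,0.06]
    - [[0,0,-0.09],0,0.06]
    - [[-0.03,0,-0.12],0,0.06]
    - [[-0.06,0,-0.12],0,0.06]
    - [[-0.06,0,-0.12],0,0.06]
    - [[-0.06,0,-0.12],0,0.06]

```text
time_s: 14.55
position: [0.4754, 0.1766, 0.2145]
tool_rot: [[0.982, 0.187, 0.001], [0.187, -0.982, 0.0], [0.001, 0.0, -1.0]]
ft_force: [0.8, 0.2, 0.8]
grip_width: 0.0598
gripper_force: 0.0
```

```bash
python3 - <<'E'
from ctr import *
d=grab('wrist'); o=env.observe(); p=o['position'];R=np.array(o['tool_rot']); rel=lambda w:(np.array(w)-p)@R[:,:2]*1000
print(p)
M=masks(d); q=wproj(d,(.535,.188,.08)).astype(int); save(d,'w6.png',(max(0,q[0]-150),max(0,q[1]-130),q[0]+150,q[1]+130),2)
y=M['yellow']; c=cont(y,q[0],q[1],60); s,n,N=foot(d,c,.078,17,(535,188)); print('foot rel',rel([*s/1e3,0]).round(1),n,N)
V=cv2.cvtColor(d['img'],cv2.COLOR_RGB2HSV)[...,2].astype(int)
c=quad(cont((V<90)|y,q[0],q[1],50)); print(c.round(1).tolist(),[rel(wray(d,*a,.072)).round(1).tolist() for a in c])
E
```

```text
[0.47584184 0.17659497 0.21421937]
foot rel [58.4  0.6] 118 135
[[350.0, 122.0], [350.0, 178.0], [296.0, 178.0], [296.0, 122.0]] [[81.2, 21.6], [38.1, 21.9], [38.1, -19.6], [81.2, -19.2]]
```

View pics/w6.png

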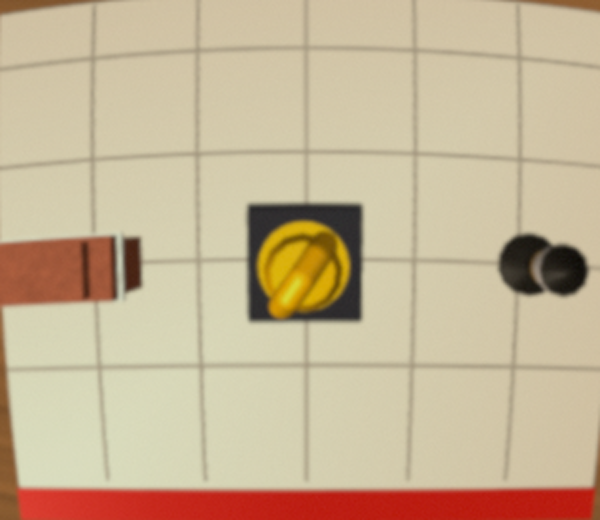

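The figure stands upright and centred on the plinth, with its foot within about 1 mm of the centre. Next is the bench.

Request:
drive_tool:
  series:
    - [[0.003,0.025,0],-8.4,0.06]
    - [[0.006,0.05,0],-16.8,0.06]
    - [[0.009,0.075,0],-25.2,0.06]
    - [[0.012,0.1,0],-33.6,0.06]
    - [[0.015,0.125,0],-42,0.06]
    - [[0.018,0.15,0],-50.4,0.06]
    - [[0.021,0.175,0],-58.8,0.06]
    - [[0.024,0.2,0],-67.2,0.06]
    - [[0.027,0.225,0],-75.6,0.06]
    - [[0.03,0.25,0],-84,0.06]
    - [[0.033,0.275,0],-92.4,0.06]
    - [[0.036,0.3,0],-100.8,0.06]
    - [[0.039,0.325,0.01],-109.2,0.06]
    - [[0.042,0.35,0.02],-117.6,0.06]
    - [[0.044,0.37,0.03],-126,0.06]
    - [[0.045,0.3786,0.04],-132.7,0.06]
    - [[0.045,0.3786,0.045],-132.7,0.06]
    - [[0.045,0.3786,0.045],-132.7,0.06]
    - [[0.045,0.3786,0.045],-132.7,0.06]

```text
time_s: 16.5
position: [0.5906, -0.1864, 0.1694]
tool_rot: [[-0.803, 0.596, 0.0], [0.596, 0.803, 0.0], [0.0, 0.0, -1.0]]
ft_force: [0.4, -0.2, 0.7]
grip_width: 0.0599
gripper_force: 0.0
```

```bash
python3 - <<'E'
from ctr import *
d=grab('wrist'); o=env.observe(); p=o['position'];R=np.array(o['tool_rot']); print(p,o['q'].round(0),np.degrees(np.arctan2(R[1,0],R[0,0])))
M=masks(d); q=wproj(d,(.559,-.1635,.026)).astype(int); print(q)
c=cont(M['blue'],*q,55); print(c.min(0),c.max(0)); b=quad(c); w=np.array([wray(d,*a,.026) for a in b])[:,:2]*1000; e=np.roll(w,-1,0)-w
print('bench',b.round(1).tolist(),w.mean(0).round(1),np.hypot(*e.T).round(1),np.degrees(np.arctan2(e[:,1],e[:,0])).round(1))
save(d,'w7.png')
E
```

```text
[ 0.59065244 -0.18641558  0.16981454] [-28.  31.  68.   0.  80. -82.] 143.42190752988347
[324 177]
[309 137] [337 215]
bench [[337.29998779296875, 137.0], [335.70001220703125, 215.0], [310.29998779296875, 215.0], [308.6000061035156, 137.0]] [ 557.8 -164.1] [60.9 19.9 60.9 21.7] [ -37.5 -126.6  144.2   53.4]
```

View pics/w7.png

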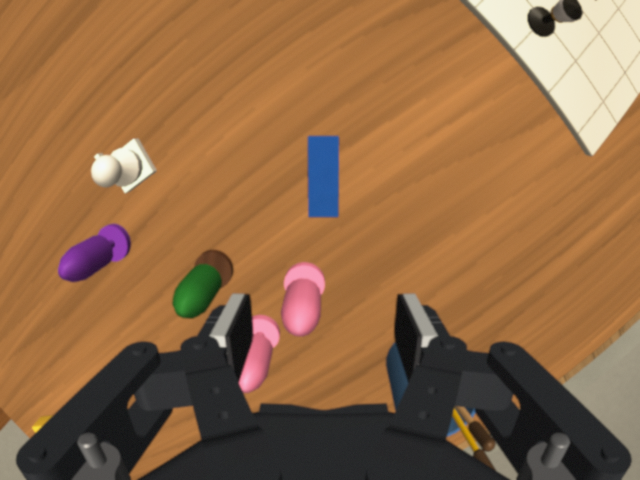

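The bench is at (323,176), lined up with the tool. The nearest neighbour is a pink decoy at (303,290), and it clears the grasp.

Request:
drive_tool:
  series:
    - [[0.03,-0.002,0],0,0.05]
    - [[0.04,-0.002,0.02],0,0.05]
    - [[0.04,-0.002,0.06],0,0.05]
    - [[0.04,-0.002,0.1],0,0.05]
    - [[0.04,-0.002,0.13],0,0.05]
    - [[0.04,-0.002,0.15],0,0.05]
    - [[0.04,-0.002,0.16],0,0.05]
    - [[0.04,-0.002,0.165],0,0.05]
    - [[0.04,-0.002,0.165],0,0.05]
    - [[0.04,-0.002,0.165],0,0.035]
    - [[0.04,-0.002,0.165],0,0.025]
    - [[0.04,-0.002,0.165],0,0.015]
    - [[0.04,-0.002,0.165],0,0.015]
    - [[0.04,-0.002,0.165],0,0.015]
    - [[0.04,-0.002,0.165],0,0.015]
  newtons: 30

```text
time_s: 18.05
position: [0.5575, -0.1649, 0.0054]
tool_rot: [[-0.804, 0.595, 0.002], [0.595, 0.804, -0.001], [-0.002, 0.0, -1.0]]
ft_force: [-0.4, 0.4, 6.8]
grip_width: 0.0233
gripper_force: 30.0
```

Request:
drive_tool:
  series:
    - [[0,0,-0.02],0,0.015]
    - [[0,0,-0.055],0,0.015]
    - [[0,0,-0.08],0,0.015]
    - [[0.02,0.015,-0.09],5,0.015]
    - [[0.05,0.037,-0.09],11,0.015]
    - [[0.08,0.06,-0.09],18,0.015]
    - [[0.11,0.082,-0.09],25,0.015]
    - [[0.14,0.105,-0.09],32,0.015]
    - [[0.165,0.123,-0.09],38,0.015]
    - [[0.185,0.138,-0.09],42.7,0.015]
    - [[0.198,0.1475,-0.09],42.7,0.015]
    - [[0.198,0.1475,-0.09],42.7,0.015]
    - [[0.198,0.1475,-0.09],42.7,0.015]

```text
time_s: 19.35
position: [0.4858, 0.0715, 0.0945]
tool_rot: [[-0.188, 0.982, 0.0], [0.982, 0.188, -0.0], [-0.0, 0.0, -1.0]]
ft_force: [-0.3, -1.0, -1.5]
grip_width: 0.0232
gripper_force: 29.7
```

Request:
drive_tool:
  series:
    - [[0,0,0.02],0,0.015]
    - [[0,0,0.045],0,0.015]
    - [[0,0,0.06],0,0.015]
    - [[0,0,0.065],0,0.015]
    - [[0,0,0.065],0,0.015]
    - [[0,0,0.065],0,0.015]

```text
time_s: 19.95
position: [0.4862, 0.0712, 0.03]
tool_rot: [[-0.187, 0.982, 0.001], [0.982, 0.187, -0.0], [-0.0, 0.001, -1.0]]
ft_force: [0.3, 0.3, -0.5]
grip_width: 0.0233
gripper_force: 29.7
```

```bash
python3 - <<'E'
from ctr import *
d=grab('wrist'); o=env.observe(); p=o['position'];R=np.array(o['tool_rot']); print(p,o['q'].round(0),np.degrees(np.arctan2(R[1,0],R[0,0])),o['ft_force'])
save(d,'w8.png')
E
```

```text
[0.48624351 0.0713327  0.03010252] [ -5.  31.  99.  -0.  50. -16.] 100.76645942492219 [ 0.64913265  1.05368857 -1.08699188]
```

View pics/w8.png

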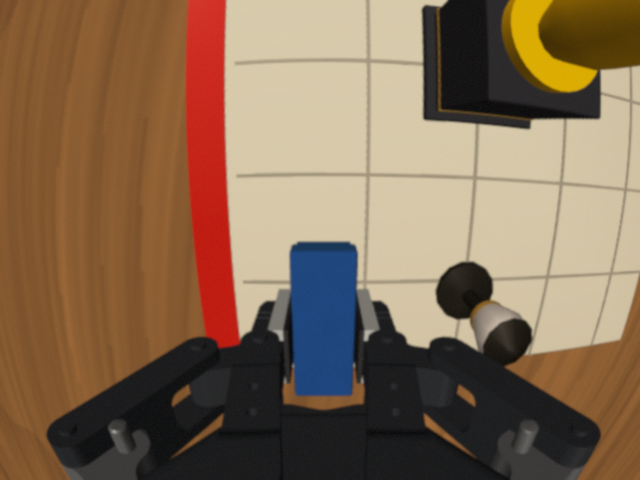

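The bench is in hand at (323,320), 13 mm over the board with its end at row 243. The lamp foot is at (465,290).

```bash
python3 - <<'E'
from ctr import *
d=grab('wrist'); o=env.observe(); p=o['position'];R=np.array(o['tool_rot']); rel=lambda w:(np.array(w)-p)@R[:,:2]*1000
hsv=cv2.cvtColor(d['img'],cv2.COLOR_RGB2HSV); V=hsv[...,2].astype(int); S=hsv[...,1].astype(int)
M=masks(d); k=((V<70)&(S<130)); k[:250]=0;k[:,:430]=0;k[330:]=0;k[:,500:]=0
# left/top/bottom arc of the lamp foot
pts=[]
for v in range(264,317,3):
    a=np.nonzero(k[v])[0]
    if len(a): pts.append((a[0]-.5,v))
for z in(.012,.016):
    s,n,N=foot(d,pts,z,15,wray(d,465,290,z)[:2]*1000); print('lamp rel',rel([*s/1e3,0]).round(1),n,N)
zb=p[2]-.0054; print('V col',V[236:262,323].tolist())
for v in (246,256,270,300,330,360,390):
    a=np.nonzero(M['blue'][v,270:375])[0]+270; print(v,a[0],a[-1],rel(wray(d,a[0]-.5,v,zb+.026)).round(1),rel(wray(d,a[-1]+.5,v,zb+.026)).round(1))
a=np.nonzero(M['blue'][200:420,323])[0]+200; print('ends',a[0],a[-1],'top z',rel(wray(d,323,a[0]-.5,zb+.026)).round(1),'bot z',rel(wray(d,323,a[0]-.5,zb)).round(1),rel(wray(d,323,a[-1]+.5,zb+.026)).round(1))
E
```

```text
lamp rel [-1.7 69.2] 18 18
lamp rel [ 0.1 67.9] 18 18
V col [213, 214, 213, 210, 193, 147, 106, 92, 87, 84, 85, 86, 87, 90, 96, 110, 119, 123, 127, 125, 124, 126, 126, 124, 124, 124]
246 294 352 [ 33. -11.] [32.9  9.2]
256 291 355 [ 29.4 -12.2] [29.3 10.3]
270 292 355 [ 24.2 -12. ] [24.2 10.4]
300 291 355 [ 12.6 -12.7] [12.6 10.8]
330 292 354 [  0.1 -12.7] [ 0.  10.8]
360 293 353 [-13.7 -12.9] [-13.7  11. ]
390 296 350 [-29.  -12.3] [-29.1  10.3]
ends 244 394 top z [33.9 -0.9] bot z [26.1 -0.9] [-31.4  -1. ]
```

Request:
drive_tool:
  series:
    - [[-0.0005,-0.0005,0.005],0,0.015]
    - [[-0.0005,-0.0005,0.01],0,0.015]
    - [[-0.0005,-0.0005,0.012],0,0.015]
    - [[-0.0005,-0.0005,0.0125],0,0.015]
    - [[-0.0005,-0.0005,0.0125],0,0.015]
    - [[-0.0005,-0.0005,0.0125],0,0.015]

```text
time_s: 20.65
position: [0.4851, 0.0711, 0.0174]
tool_rot: [[-0.187, 0.982, -0.0], [0.982, 0.187, -0.0], [-0.0, -0.0, -1.0]]
ft_force: [-3.3, -0.7, 9.7]
grip_width: 0.0227
gripper_force: 30.9
```

Request:
drive_tool:
  series:
    - [[0,0,0],0,0.035]
    - [[0,0,0],0,0.045]
    - [[0,0,0],0,0.045]
    - [[0,0,0],0,0.045]
    - [[0,0,0],0,0.045]
    - [[0,0,-0.02],0,0.045]
    - [[0,0,-0.06],0,0.045]
    - [[0,0,-0.1],0,0.06]
    - [[0,0,-0.15],0,0.06]
    - [[0,0,-0.18],0,0.06]
    - [[0,0,-0.18],0,0.06]
    - [[0,0,-0.18],0,0.06]

```text
time_s: 21.85
position: [0.485, 0.0711, 0.1967]
tool_rot: [[-0.187, 0.982, 0.0], [0.982, 0.187, -0.0], [-0.0, 0.0, -1.0]]
ft_force: [-0.3, -0.5, -0.4]
grip_width: 0.0599
gripper_force: 0.0
```

```bash
python3 - <<'E'
from ctr import *
d=grab('wrist'); o=env.observe(); p=o['position'];R=np.array(o['tool_rot']); rel=lambda w:(np.array(w)-p)@R[:,:2]*1000
print(p); save(d,'w9.png')
M=masks(d); q=wproj(d,(.4851,.0711,.038)).astype(int)
c=cont(M['blue'],*q,60); b=quad(c); w=np.array([rel(wray(d,*a,.038)) for a in b]); e=np.roll(w,-1,0)-w
print('bench',b.round(1).tolist(),'rel',w.mean(0).round(1),np.hypot(*e.T).round(1),np.degrees(np.arctan2(e[:,1],e[:,0])).round(1))
E
```

```text
[0.48470656 0.07107554 0.19585931]
bench [[335.0, 185.3000030517578], [335.0, 255.0], [311.0, 255.0], [311.0, 184.3000030517578]] rel [ 0.1 -0.2] [59.6 20.5 60.4 19.5] [179.6 -90.    0.5  92.5]
```

View pics/w9.png

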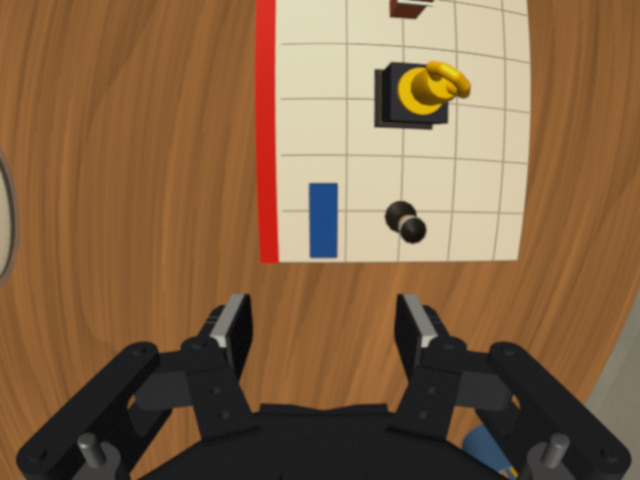

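The bench lies along the red edge at (323,220), level with the lamp foot at (401,217). A quick numeric check follows.

```bash
python3 - <<'E'
from ctr import *
d=grab('wrist'); o=env.observe(); p=o['position'];R=np.array(o['tool_rot']); rel=lambda w:(np.array(w)-p)@R[:,:2]*1000
hsv,m=edges(d); V=hsv[...,2].astype(int)
F=[rel(wray(d,200+np.nonzero(m[v,200:300])[0][0]-.5,v,.012)) for v in range(20,255,12)]
B=[rel(wray(d,450+np.nonzero(m[v,450:560])[0][-1]+.5,v,.012)) for v in range(20,255,12)]
Rt=[rel(wray(d,u,225+np.nonzero(m[225:290,u])[0][-1]+.5,.012)) for u in range(340,515,8)]
f,b,r=[np.array(a) for a in(F,B,Rt)]
print('front y',f[:,1].mean().round(1),'back y',b[:,1].mean().round(1),'right-end x',r[:,0].mean().round(1),[np.degrees(np.arctan2(*fit(a)[0][::-1])).round(2) for a in(f,b,r)])
cx=r[:,0].mean()+150; cy=(f[:,1].mean()+b[:,1].mean())/2; print('lamp from edges rel',round(cx-105,1),round(cy,1),'want bench',round(cx-105,1),round(cy-70,1))
k=(V<70); pts=[]
for v in range(202,233,2):
    a=np.nonzero(k[v,375:412])[0]
    if len(a): pts.append((375+a[0]-.5,v))
for z in(.012,.016):
    s,n,N=foot(d,pts,z,15,wray(d,401,217,z)[:2]*1000); print('lamp rel',rel([*s/1e3,0]).round(1),n,N)
bl=masks(d)['blue']; cc=[np.nonzero(bl[v,290:360])[0]+290 for v in range(190,255,8)]
print('bench sides',np.mean([rel(wray(d,a[0]-.5,v,.038))[1] for a,v in zip(cc,range(190,255,8))]).round(1),np.mean([rel(wray(d,a[-1]+.5,v,.038))[1] for a,v in zip(cc,range(190,255,8))]).round(1))
rr=[np.nonzero(bl[170:270,u])[0]+170 for u in (314,323,332)]; print('ends',[(a[0],a[-1],rel(wray(d,323,a[0]-.5,.038))[0].round(1),rel(wray(d,323,a[-1]+.5,.038))[0].round(1)) for a in rr])
E
```

```text
front y -59.1 back y 198.9 right-end x -45.2 [np.float32(-0.13), np.float32(0.07), np.float32(89.77)]
lamp from edges rel -0.2 69.9 want bench -0.2 -0.1
lamp rel [-1.6 72.4] 13 16
lamp rel [-0.7 71.7] 13 16
bench sides -10.3 10.5
ends [(np.int64(185), np.int64(256), np.float64(30.6), np.float64(-30.9)), (np.int64(185), np.int64(256), np.float64(30.6), np.float64(-30.9)), (np.int64(185), np.int64(256), np.float64(30.6), np.float64(-30.9))]
```

Bench is within 0.3 mm of its target. Next is the tree.

Request:
drive_tool:
  series:
    - [[-0.03,-0.002,0],8.5,0.06]
    - [[-0.065,-0.005,0],17,0.06]
    - [[-0.1,-0.007,0],25.5,0.06]
    - [[-0.14,-0.01,0],34,0.06]
    - [[-0.18,-0.013,0],42.5,0.06]
    - [[-0.22,-0.016,0],51,0.06]
    - [[-0.26,-0.019,0],59.5,0.06]
    - [[-0.3,-0.022,0.01],68,0.06]
    - [[-0.34,-0.024,0.02],76.5,0.06]
    - [[-0.36,-0.026,0.025],85,0.06]
    - [[-0.3735,-0.0271,0.025],90,0.06]
    - [[-0.3735,-0.0271,0.025],90,0.06]
    - [[-0.3735,-0.0271,0.025],90,0.06]
    - [[-0.3735,-0.0271,0.025],90,0.06]

```text
time_s: 23.35
position: [0.5285, -0.2999, 0.1715]
tool_rot: [[0.982, 0.19, -0.001], [0.19, -0.982, 0.001], [-0.001, -0.001, -1.0]]
ft_force: [-0.8, -0.3, -0.5]
grip_width: 0.0603
gripper_force: 0.0
```

```bash
python3 - <<'E'
from ctr import *
d=grab('wrist'); o=env.observe(); p=o['position'];R=np.array(o['tool_rot']); print(p,np.degrees(np.arctan2(R[1,0],R[0,0])))
save(d,'w10.png')
hsv=cv2.cvtColor(d['img'],cv2.COLOR_RGB2HSV); H,S,V=[hsv[...,i].astype(int) for i in range(3)]
q=wproj(d,(.567,-.294,.008)).astype(int); print(q)
b=((V<125)&(H<18)) ; b|=masks(d)['green']
c=cont(b,*q,45); print(c.min(0),c.max(0)); s,n,N=foot(d,c,.008,18,(567,-294)); print('foot z8',s.round(1),n,N)
s,n,N=foot(d,c,.0,18,(567,-294)); print('foot z0',s.round(1),n,N)
g=cont(masks(d)['green'],*q,60); print('green',g.min(0),g.max(0))
tool_delta(s[0]/1e3,s[1]/1e3,.029)
E
```

```text
[ 0.52853341 -0.29995164  0.1717331 ] 10.922230137577316
[323 174]
[304 161] [345 204]
foot z8 [ 560.1 -295.6] 83 118
foot z0 [ 559.  -296.4] 100 118
green [304 161] [345 204]
shift mm [ 30.7   2.4 142.7] yaw now 10.92 turn None
```

View pics/w10.png

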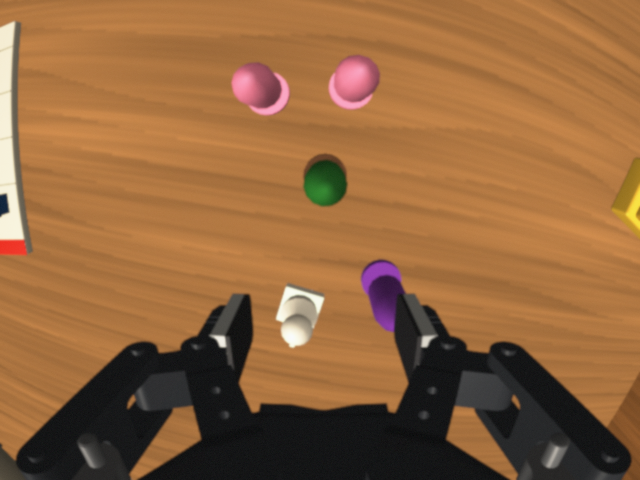

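The green tree is at (325,182) with its brown foot arc at row 154. The decoys stand clear: pinks above, purple at (385,285), bust at (299,315).

```bash
python3 - <<'E'
from ctr import *
d=grab('wrist'); o=env.observe(); p=o['position'];R=np.array(o['tool_rot']);rel=lambda w:(np.array(w)-p)@R[:,:2]*1000
hsv=cv2.cvtColor(d['img'],cv2.COLOR_RGB2HSV); H,S,V=[hsv[...,i].astype(int) for i in range(3)]
print(hsv[146:166:2,325].tolist())
pts=[]
for u in range(308,345,3):
    dv=np.diff(V[140:168,u]); v=140+int(np.argmin(cv2.GaussianBlur(dv.astype(np.float32).reshape(-1,1),(1,3),0)))+.5; pts.append((u,v))
print(pts[::2])
for z in (0,.008):
    s,n,N=foot(d,pts,z,18,(567,-294)); print(z,s.round(1),n,N,'rel',rel([*s/1e3,0]).round(1))
g=cont(masks(d)['green'],325,182,40); print('crown z~.05 lateral rel',rel(wray(d,303.5,183,.05)).round(1),rel(wray(d,345.5,183,.05)).round(1))
P=[]
E
```

```text
[[15, 161, 173], [14, 160, 175], [14, 161, 181], [14, 162, 180], [13, 158, 124], [12, 152, 104], [12, 148, 100], [25, 139, 57], [58, 165, 48], [59, 150, 56]]
[(308, 160.5), (314, 155.5), (320, 153.5), (326, 153.5), (332, 154.5), (338, 158.5), (344, 164.5)]
0 [ 566.4 -294.9] 13 13 rel [38.1  2.1]
0.008 [ 566.7 -294.8] 13 13 rel [38.4  2.1]
crown z~.05 lateral rel [ 37.1 -12.8] [37.2 17.1]
```

Request:
drive_tool:
  series:
    - [[0.0392,0.0013,0],0,0.06]
    - [[0.0392,0.0013,0.02],0,0.06]
    - [[0.0392,0.0013,0.06],0,0.06]
    - [[0.0392,0.0013,0.1],0,0.06]
    - [[0.0392,0.0013,0.125],0,0.06]
    - [[0.0392,0.0013,0.14],0,0.06]
    - [[0.0392,0.0013,0.143],0,0.06]
    - [[0.0392,0.0013,0.143],0,0.06]
    - [[0.0392,0.0013,0.143],0,0.045]
    - [[0.0392,0.0013,0.143],0,0.035]
    - [[0.0392,0.0013,0.143],0,0.02]
    - [[0.0392,0.0013,0.143],0,0.02]
    - [[0.0392,0.0013,0.143],0,0.02]
    - [[0.0392,0.0013,0.143],0,0.02]
    - [[0.0392,0.0013,0.143],0,0.02]
  newtons: 30

```text
time_s: 24.95
position: [0.5677, -0.2951, 0.03]
tool_rot: [[0.982, 0.187, 0.001], [0.187, -0.982, -0.001], [0.001, 0.001, -1.0]]
ft_force: [-0.9, 0.6, 5.9]
grip_width: 0.0293
gripper_force: 29.9
```

Request:
drive_tool:
  series:
    - [[0,0,-0.02],0,0.02]
    - [[0,0,-0.06],0,0.02]
    - [[0,0,-0.1],0,0.02]
    - [[0.002,-0.01,-0.14],0,0.02]
    - [[0.009,-0.04,-0.16],0,0.02]
    - [[0.018,-0.082,-0.16],0,0.02]
    - [[0.028,-0.128,-0.16],0,0.02]
    - [[0.038,-0.174,-0.16],0,0.02]
    - [[0.048,-0.22,-0.16],0,0.02]
    - [[0.058,-0.266,-0.16],0,0.02]
    - [[0.068,-0.312,-0.16],0,0.02]
    - [[0.078,-0.358,-0.16],0,0.02]
    - [[0.088,-0.404,-0.16],0,0.02]
    - [[0.0985,-0.45,-0.16],0,0.02]
    - [[0.1085,-0.495,-0.16],0,0.02]
    - [[0.117,-0.535,-0.16],0,0.02]
    - [[0.124,-0.565,-0.16],0,0.02]
    - [[0.128,-0.584,-0.16],0,0.02]
    - [[0.1282,-0.585,-0.16],0,0.02]
    - [[0.1282,-0.585,-0.16],0,0.02]

```text
time_s: 26.95
position: [0.5836, 0.3036, 0.1886]
tool_rot: [[0.982, 0.188, -0.0], [0.188, -0.982, -0.0], [-0.0, 0.0, -1.0]]
ft_force: [0.3, -0.3, -0.3]
grip_width: 0.0294
gripper_force: 29.9
```

Request:
drive_tool:
  series:
    - [[0,0,0.03],0,0.02]
    - [[0,0,0.07],0,0.02]
    - [[0,0,0.11],0,0.02]
    - [[0,0,0.125],0,0.02]
    - [[0,0,0.13],0,0.02]
    - [[0,0,0.13],0,0.02]
    - [[0,0,0.13],0,0.02]

```text
time_s: 27.65
position: [0.5846, 0.3035, 0.0604]
tool_rot: [[0.982, 0.186, 0.002], [0.186, -0.982, 0.001], [0.002, -0.0, -1.0]]
ft_force: [-0.6, -0.2, -1.4]
grip_width: 0.0292
gripper_force: 29.9
```

```bash
python3 - <<'E'
from ctr import *
d=grab('wrist'); o=env.observe(); print(o['position'],o['ft_force'],o['grip_width'])
save(d,'w11.png')
E
```

```text
[0.58452609 0.30364952 0.06043687] [-0.1923736   0.0608423  -0.04309068] 0.02916633557029518
```

View pics/w11.png

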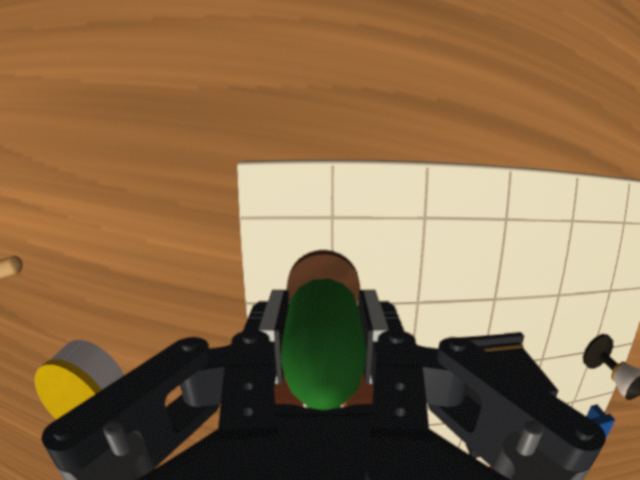

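The held tree is upright at (323,340), with its foot arc at row 250 and 18 mm above the board. The board's back-left corner is at (238,163).

```bash
python3 - <<'E'
from ctr import *
d=grab('wrist'); o=env.observe(); p=o['position'];R=np.array(o['tool_rot']);rel=lambda w:(np.array(w)-p)@R[:,:2]*1000
hsv,m=edges(d); V=hsv[...,2].astype(int); zb=p[2]-.030
pts=[(u,235+int(np.argmin(np.diff(V[235:285,u])))+.5) for u in range(294,353,4)]; print(pts[::3])
for z in (zb,zb+.008):
    s,n,N=foot(d,pts,z,18,p[:2]*1000); print('foot rel',rel([*s/1e3,0]).round(1),n,N)
B=np.array([rel(wray(d,u,130+np.nonzero(m[130:210,u])[0][0]-.5,.012)) for u in range(250,520,15)])
L=np.array([rel(wray(d,200+np.nonzero(m[v,200:300])[0][0]-.5,v,.012)) for v in range(172,285,6)])
print('want rel',(B[:,0].mean()-60).round(1),(L[:,1].mean()+45).round(1),B[[0,-1],0].round(1),L[[0,-1],1].round(1))
E
```

```text
[(294, 262.5), (306, 253.5), (318, 249.5), (330, 250.5), (342, 254.5)]
foot rel [-1.6  1.4] 15 15
foot rel [0.8 1.4] 15 15
want rel -1.6 2.2 [58.2 58.4] [-43.1 -42.6]
```

Request:
drive_tool:
  series:
    - [[0,0.0003,0.007],0,0.02]
    - [[0,0.0003,0.013],0,0.02]
    - [[0,0.0003,0.016],0,0.02]
    - [[0,0.0003,0.0175],0,0.02]
    - [[0,0.0003,0.0178],0,0.02]
    - [[0,0.0003,0.0178],0,0.02]
    - [[0,0.0003,0.0178],0,0.02]

```text
time_s: 28.45
position: [0.5837, 0.3035, 0.042]
tool_rot: [[0.982, 0.187, 0.0], [0.187, -0.982, -0.0], [0.0, 0.0, -1.0]]
ft_force: [-4.3, -0.8, 8.0]
grip_width: 0.0291
gripper_force: 30.7
```

Request:
drive_tool:
  series:
    - [[0,0,0],0,0.04]
    - [[0,0,0],0,0.055]
    - [[0,0,0],0,0.055]
    - [[0,0,0],0,0.055]
    - [[0,0,0],0,0.055]
    - [[0,0,-0.02],0,0.055]
    - [[0,0,-0.05],0,0.055]
    - [[0,0,-0.09],0,0.055]
    - [[0,0,-0.13],0,0.055]
    - [[-0.02,0.02,-0.17],0,0.06]
    - [[-0.06,0.04,-0.19],0,0.06]
    - [[-0.1,0.06,-0.19],0,0.06]
    - [[-0.11,0.07,-0.19],0,0.06]
    - [[-0.11,0.07,-0.19],0,0.06]
    - [[-0.11,0.07,-0.19],0,0.06]

```text
time_s: 29.95
position: [0.4893, 0.2144, 0.2312]
tool_rot: [[0.982, 0.187, 0.001], [0.187, -0.982, 0.0], [0.001, -0.0, -1.0]]
ft_force: [-0.3, -0.2, -0.5]
grip_width: 0.0596
gripper_force: 0.0
```

```bash
python3 - <<'E'
from ctr import *
d=grab('wrist'); o=env.observe(); p=o['position']; print(p,o['time_s'])
s=grab('scene'); a=d['img'][:360,60:580]; b=cv2.resize(s['img'][60:360,60:500],(520,355)); 
cv2.imwrite('pics/f1.png',np.vstack([a[:240],b])[:,:,::-1])
R=np.array(o['tool_rot']); hsv,m=edges(d); V=hsv[...,2].astype(int)
yaw=np.radians(10.8); X=np.array([np.cos(yaw),np.sin(yaw)]); Y=np.array([-X[1],X[0]]); c0=np.array([535.1,187.7])
q=wproj(d,(.5837,.3035,.02)); print('tree px',q.round(),'gate px',wproj(d,(.5157,.2907,.08)).round(),'fig',wproj(d,(.535,.188,.15)).round())
E
```

```text
[0.48954772 0.21457924 0.23096221] 30.0
tree px [248.  98.] gate px [234. 176.] fig [377. 187.]
```

View pics/f1.png

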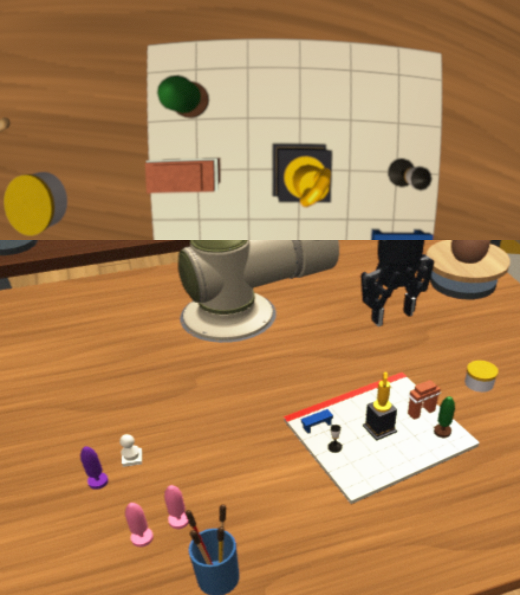

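All four pieces stand upright in place and the bystanders haven't moved. I'll check the tree's foot against the board edges, then hand in.

```bash
python3 - <<'E'
from ctr import *
d=grab('wrist'); o=env.observe(); p=o['position'];R=np.array(o['tool_rot']);rel=lambda w:(np.array(w)-p)@R[:,:2]*1000
hsv,m=edges(d); H,S,V=[hsv[...,i].astype(int) for i in range(3)]
k=(V<130)&(S>90)
pts=[]
for v in range(84,116,2):
    a=np.nonzero(k[v,215:285])[0]
    if len(a): pts.append((215+a[-1]+.5,v))
s,n,N=foot(d,pts,.018,18,(583.7,303.5)); t=rel([*s/1e3,0])
B=np.array([rel(wray(d,u,20+np.nonzero(m[20:90,u])[0][0]-.5,.012)) for u in range(320,490,10)])
W=[np.nonzero(m[v,180:540])[0]+180 for v in range(50,75,3)]
L=np.mean([rel(wray(d,a[0]-.5,v,.012))[1] for a,v in zip(W,range(50,75,3))]); r=np.mean([rel(wray(d,a[-1]+.5,v,.012))[1] for a,v in zip(W,range(50,75,3))])
print('tree in board frame', (t[0]-B[:,0].mean()+130).round(1), ((L+r)/2-t[1]).round(1), n,N,'width',(r-L).round(1))
E
```

```text
tree in board frame 69.8 103.6 16 16 width 294.2
```

```bash
python3 -c "
from rig import env
print(env.close_job())"
```

```text
the job is handed in; nothing more can be done
None
```

The job is handed in after about 30 s of robot time: all four pieces are upright in place on the board (last checks within about 1.5 mm), and the bust, mug and tin were left where they were.

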